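Pack the finished jars into the set tray

ROBOT

A 6-joint arm with a two-finger parallel gripper is mounted at the origin on the work surface. World frame = base frame: x ahead of the robot, y to its left, z up, the work surface at z = 0. Lengths are in m, angles in rad, forces in N, time in s.
With the tool pointing down it reaches from about 0.4 to 0.825 m from the base axis. Payload 7 kg.
Tool frame: the origin (TCP) lies midway between the tips of the shut fingers; the grasp point (between the pads) lies 19 mm behind it; z points along the fingers, y is the direction in which the jaws open and shut (so a half turn about z gives the same grasp; the last joint's range is limited). The gripper opens to 85 mm and grips with 20 to 120 N. Pads are 22 mm wide; open, the fingers measure 114 mm over their backs; the gripper's body (76 mm by 85 mm) begins 54 mm behind the grasp point. The pads swing forward as they close: fully open they stand 13 mm farther back than shut.
Start: joints at [-1.027, 0.359, 0.012, 0, -1.224, -0.288], TCP at [0.171, -0.653, 0.231] pointing down, gripper open.
Joint ranges: [-3.07, 3.07], [-1.43, 2.12], [-1.02, 1.25], [-3.03, 1.67], [-3.05, -0], [-3.03, 3.03]. Speed limits (rad/s): [2.39, 2.39, 3.01, 3.14, 3.14, 3.14].

INTERFACE

Orientations are given as a rotation vector (axis times angle).
In Python, from workcell import sensors, imaging, ticket gives the robot as it stands.
- The arm moves only by the tool servo_tool, never from a script. Its arguments are lists of equal length, an entry for each row: "xyz": the shift along the tool's x, y, z each as a share of 80 mm, from -1 to 1, a list of three; "rot": the turn, a rotation vector about the tool's x, y, z each as a share of 180 degrees, from -1 to 1, a list of three; "grip": the opening, from 0 (shut) to 1 (fully open). A call has 1 to 10 rows; each row is the pose to reach, as a shift and turn from the pose commanded when the call began, along the tool's axes at that moment, turning the shorter way round; what a row does not reach only later rows make up. A row lasts 1/10 s, in which the tool goes at most 50 mm and 8.59 degrees, less where a joint would pass 70% of its speed; a pose out of reach is approached as far as the arm can. A call with a number of a shift or a turn outside -1 to 1 is refused whole. A call with a gripper value outside its range is refused whole. The fingers move at their own pace and stop on an object; "squeeze" is the grip in N (left out, the last holds). Time passes only in rows, so rows that repeat a pose let the fingers close. It gives the time, the measured TCP pose, the force and the opening at its end, in the units of the state.
- sensors.state(): the state, without advancing time (a new reading comes with each control period).
- imaging.read_camera(name): name is "scene" or "top"; returns (picture, depth): 384x512x3 uint8, red, green, blue; 384x512 float32, m along the optical axis (not along the pixel's ray), 0 where there is no reading.
- imaging.camera_info(name): a dict with "mtx" (3x3 intrinsics, pixels), "extrinsics" (4x4, takes a point from camera to world coordinates). Camera axes: x right, y down, z forward; pixel columns grow to the right and rows downward; lengths in m; the calibration is good to about 2 mm. A picture is of the moment at which its call begins. camera_info takes no time and is no camera call.
- ticket.close_job(): hands the job in, once; it reports no verdict.
The state is a dict: "t": time; "qpos": joint angles; "joint_vel": joint speeds; "tau": joint torques, N m; "eef_pos": TCP position; "tcp_rot": TCP orientation; "ft_force": force on the tool from outside, world axes, zero at the start; "moment": the same for the moment, N m; "gripper_width": finger opening in m.
Only numpy, scipy, OpenCV 4.12 (cv2) and the standard library are available. Lean on these libraries where they do the work, as an engineer would, in place of code of your own. Each camera call takes 0.05 s, during which the arm holds its last target.

TASK

Pack the sample set: put the three jars that have their lids on into the cardboard tray, each upright and fully down in the foam pocket of its own size (largest jar in the largest pocket, middle in middle, smallest in smallest). Set them down gently, without dropping them, and leave the three open jars without lids standing where they are.

Things in the scene. Friction and masses are not known exactly. Their poses are not given: they have to be found in the camera images.
- jar_small_center (a point): finished jar, smallest of three: upright round amber jar with a white paper band and a black screw lid on, straight-sided, 32 mm diameter over its whole height, 68 mm tall in all (lid the top 15 mm). Loose, stands on the bench. Point: on its axis, half-way up (34 mm above its underside); z along its axis, upward. Grip it in its upper half, so that the fingers stay above the foam when it is set down.
- jar_medium_center (a point): finished jar, middle of three: upright round amber jar with a white paper band and a black screw lid on, straight-sided, 46 mm diameter over its whole height, 64 mm tall in all (lid the top 15 mm). Loose, stands on the bench. Point: on its axis, half-way up (32 mm above its underside); z along its axis, upward. Grip it in its upper half, so that the fingers stay above the foam when it is set down.
- jar_large_center (a point): finished jar, largest of three: upright round amber jar with a white paper band and a black screw lid on, straight-sided, 60 mm diameter over its whole height, 60 mm tall in all (lid the top 15 mm). Loose, stands on the bench. Point: on its axis, half-way up (30 mm above its underside); z along its axis, upward. Grip it in its upper half, so that the fingers stay above the foam when it is set down.
- nest_small_hole0 (a point): the smallest of three round pockets: hole of 48 mm diameter, 8 mm deep, in a pale grey foam insert 96 x 96 mm. The three inserts lie side by side, 98 mm apart, in one fixed shallow cardboard tray (108 x 306 mm, wall 16 mm high), in any order. Point: centre of the pocket's mouth, level with the foam's top (17 mm above the bench; pocket floor 8 mm lower); x and y along the insert's sides (y along the tray's long side), z up.
- nest_medium_hole0 (a point): the middle of three round pockets: hole of 62 mm diameter, 8 mm deep, in a pale grey foam insert 96 x 96 mm. The three inserts lie side by side, 98 mm apart, in one fixed shallow cardboard tray (108 x 306 mm, wall 16 mm high), in any order. Point: centre of the pocket's mouth, level with the foam's top (17 mm above the bench; pocket floor 8 mm lower); x and y along the insert's sides (y along the tray's long side), z up.
- nest_large_hole0 (a point): the largest of three round pockets: hole of 76 mm diameter, 8 mm deep, in a pale grey foam insert 96 x 96 mm. The three inserts lie side by side, 98 mm apart, in one fixed shallow cardboard tray (108 x 306 mm, wall 16 mm high), in any order. Point: centre of the pocket's mouth, level with the foam's top (17 mm above the bench; pocket floor 8 mm lower); x and y along the insert's sides (y along the tray's long side), z up.
- open_small_center (a point): unfinished jar, small: the same amber jar as the small finished one but with no lid and no paper band, open and empty, with a narrower neck; 32 mm diameter, 62 mm tall. Loose, stands on the bench. Does not belong in the tray. Point: on its axis, half-way up.
- open_medium_center (a point): unfinished jar, medium: the same amber jar as the medium finished one but with no lid and no paper band, open and empty, with a narrower neck; 46 mm diameter, 58 mm tall. Loose, stands on the bench. Does not belong in the tray. Point: on its axis, half-way up.
- open_large_center (a point): unfinished jar, large: the same amber jar as the large finished one but with no lid and no paper band, open and empty, with a narrower neck; 60 mm diameter, 54 mm tall. Loose, stands on the bench. Does not belong in the tray. Point: on its axis, half-way up.
Mind the look-alikes: they are no part of the job. What is shaped like the part that bears jar_medium_center but purple or yellow is not meant.

How it is judged:
At the end, for the whole second after the job is handed in: Each lidded jar stands in the pocket of its own size: its axis within 12 mm of the pocket's centre, its underside within 4 mm of the pocket floor, within 0.1 rad of upright, at rest (under 0.02 m/s). Each open jar stands upright (0.1 rad) within 25 mm of where it began (horizontal distance between jar_small_center and nest_small_hole0 below 0.012 m and z of jar_small_center in the frame of nest_small_hole0 below 0.03 m and angle between each of jar_small_center, jar_medium_center, jar_large_center, open_small_center, open_medium_center, open_large_center's own z axis and vertical below 0.1 rad and linear speed of each of jar_small, jar_medium, jar_large below 0.02 m/s and horizontal distance between jar_medium_center and nest_medium_hole0 below 0.012 m and z of jar_medium_center in the frame of nest_medium_hole0 below 0.028 m and horizontal distance between jar_large_center and nest_large_hole0 below 0.012 m and z of jar_large_center in the frame of nest_large_hole0 below 0.026 m and distance of each of open_small_center, open_medium_center, open_large_center from where it was at the start of the episode below 0.025 m); the robot touches nothing.
It fails at once if an open jar is moved by more than 25 mm (distance of any of open_small_center, open_medium_center, open_large_center from where it was at the start of the episode above 0.025 m).
It fails at once if a finished jar is dropped or thrown (faster than 0.8 m/s with no finger touching it: a fall of over 3 cm) ((linear speed of jar_small above 0.8 m/s and contact force between the fingers and jar_small below 0.05 N) or (linear speed of jar_medium above 0.8 m/s and contact force between the fingers and jar_medium below 0.05 N) or (linear speed of jar_large above 0.8 m/s and contact force between the fingers and jar_large below 0.05 N)).
It also fails if it takes over 86 s, if anything falls off the work surface, if the arm or the gripper's body presses on something with over 40 N, if the wrist force passes 120 N, or if a joint passes its speed limit or range.

## Working session

There is one attempt and no reset: what is moved stays moved. The work goes in short steps, Python scripts to look and compute and a tool call to move; the robot and the scene stay as the last step left them, time stands still between calls to the robot, and variables do not carry over. Pictures are saved under pics/ and viewed, and the job is handed in when it is done.

Besides the shell and the picture viewer there is one more tool, called after "Call:" as a command line: name --argument value ..., lists and objects as JSON in quotes. servo_tool: Moves the arm, as the interface text tells. Shift numbers are shares of 80 mm and turn numbers shares of 180 degrees, none past 1 either way. Its arguments: {"type":"object","properties":{"xyz":{"type":"array","items":{"type":"array","items":{"type":"number"}}},"rot":{"type":"array","items":{"type":"array","items":{"type":"number"}}},"grip":{"type":"array","items":{"type":"number"}},"squeeze":{"type":"number"}},"required":["xyz","rot","grip"]}

```bash
mkdir -p pics
python3 - <<'E'
from workcell import sensors, imaging
import cv2,numpy as np
for n in("scene","top"):
    p,d=imaging.read_camera(n); cv2.imwrite(f"pics/{n}0.png",p[...,::-1]); np.savez(f"{n}0.npz",p=p,d=d)
    i=imaging.camera_info(n); print(n,np.round(i["mtx"],1).tolist(),np.round(i["extrinsics"],4).tolist())
print(sensors.state())
E
```

```text
scene [[364.2, 0.0, 254.8], [0.0, 364.2, 192.0], [0.0, 0.0, 1.0]] [[0.8741, 0.3064, -0.3769, 0.7782], [0.4857, -0.5461, 0.6826, -0.5162], [0.0033, -0.7797, -0.6262, 0.5289], [0.0, 0.0, 0.0, 1.0]]
top [[357.2, 0.0, 246.3], [0.0, 357.2, 189.7], [0.0, 0.0, 1.0]] [[0.0087, -0.9886, 0.1501, 0.3818], [-0.9998, -0.0063, 0.0163, -0.0008], [-0.0151, -0.1502, -0.9885, 0.7841], [0.0, 0.0, 0.0, 1.0]]
{'t': 0.1, 'qpos': array([-1.02691544e+00,  3.59355470e-01,  1.11383679e-02, -3.17632706e-04,
       -1.22410668e+00, -2.88086786e-01]), 'joint_vel': array([-0.00047168, -0.00032075,  0.00303592,  0.00172267, -0.00099683,
        0.00167858]), 'tau': array([-2.34974628e-03, -5.84764946e+01,  2.94105542e+01,  6.95453390e+00,
       -3.21752494e-03,  2.07909785e-06]), 'eef_pos': array([ 0.1706387 , -0.65261987,  0.23042446]), 'tcp_rot': array([ 4.00493423e-01, -3.11561264e+00, -2.38401160e-03]), 'ft_force': array([ 1.1216847 , -0.19186224, -0.2477242 ]), 'moment': array([ 0.02916579,  0.01829832, -0.02371875]), 'gripper_width': 0.08570563062413263}
```

View pics/scene0.png

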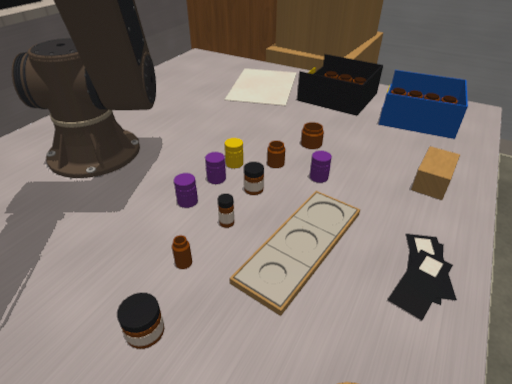

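View pics/top0.png

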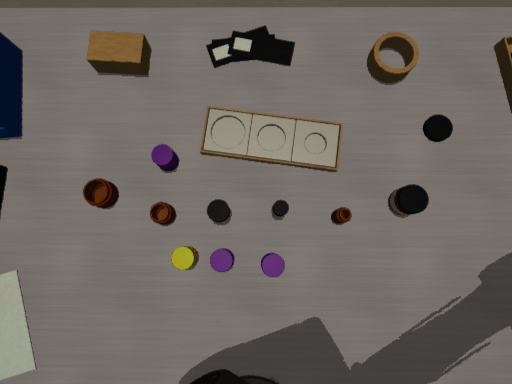

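Top view: lidded jars are at px (411,199) large, (219,211) medium and (280,208) small. Open jars are at (98,192), (162,213) and (342,215). The tray pockets are large (228,131), medium (271,138) and small (315,143). A black disc at (437,128) is still to be checked. Next I'll measure these.

```bash
cat > h.py <<'E'
import numpy as np,cv2
from workcell import imaging
def ray(n,u,v,z):
    i=imaging.camera_info(n);K=i["mtx"];T=np.array(i["extrinsics"])
    d=T[:3,:3]@np.linalg.solve(K,[u,v,1.]);o=T[:3,3]
    return (o+d*(z-o[2])/d[2])
def cloud(n,d):
    i=imaging.camera_info(n);K=np.array(i["mtx"]);T=np.array(i["extrinsics"])
    v,u=np.indices(d.shape);P=np.stack([(u-K[0,2])/K[0,0]*d,(v-K[1,2])/K[1,1]*d,d],-1)
    return P@T[:3,:3].T+T[:3,3]
E
python3 - <<'E'
from h import *
for n in("top","scene"):
    z=np.load(n+"0.npz");P=cloud(n,z["d"]);Z=P[...,2]
    print(n,"bench z",np.median(Z[z["d"]>0]))
    m=((Z>0.035)&(Z<0.11)&(z["d"]>0)).astype(np.uint8)
    k,L,s,c=cv2.connectedComponentsWithStats(m)
    for j in range(1,k):
        if s[j,4]<40: continue
        q=P[L==j]; zt=np.percentile(q[:,2],90)
        t=q[q[:,2]>zt-0.006]
        (cx,cy),r=cv2.minEnclosingCircle(t[:,:2].astype(np.float32))
        print(np.round(c[j]),s[j,4],"ztop %.3f"%zt,"ctr %.4f %.4f d %.3f"%(cx,cy,2*r),"mean",np.round(t[:,:2].mean(0),4), z["p"][L==j].mean(0).astype(int))
    if n=="top":print(Z[128,437],Z[131,228],Z[120,205])
# lid contours colour (top)
z=np.load("top0.npz");p=z["p"].astype(int)
m=(p.max(-1)<40).astype(np.uint8)
for nm,(u,v),h in(("L",(411,199),.06),("M",(219,211),.064),("S",(280,208),.068),("disc",(437,128),0.015)):
    k,L=cv2.connectedComponents(m); a=(L==L[v,u])
    cs,_=cv2.findContours(a.astype(np.uint8),0,1);e=cv2.fitEllipse(cs[0]);print(nm,a.sum(),e,np.round(ray("top",*e[0],h),4))
# pockets: foam z inner depth
P=cloud("top",z["d"])
g=cv2.cvtColor(z["p"],cv2.COLOR_RGB2GRAY)
sub=z["p"][100:175,198:346];cv2.imwrite("pics/tray.png",cv2.resize(sub[...,::-1],None,fx=5,fy=5,interpolation=2))
np.set_printoptions(linewidth=250)
print((P[131,200:345:3,2]*1000).astype(int))
E
```

```text
top bench z 0.0005216237925185774
[117.  49.] 1973 ztop 0.062 ctr 0.8084 0.3017 d 0.135 mean [0.8077 0.3015] [110  81  44]
[ 6. 83.] 1196 ztop 0.072 ctr 0.7288 0.5394 d 0.210 mean [0.733  0.5392] [ 4 16 39]
[395.  53.] 887 ztop 0.049 ctr 0.8025 -0.3150 d 0.101 mean [ 0.8015 -0.3143] [99 74 42]
[163. 156.] 456 ztop 0.066 ctr 0.5649 0.1872 d 0.046 mean [0.5644 0.1867] [69 30 86]
[ 99. 192.] 338 ztop 0.055 ctr 0.4880 0.3254 d 0.053 mean [0.489  0.3266] [55 25  9]
[411. 199.] 810 ztop 0.061 ctr 0.4768 -0.3279 d 0.061 mean [ 0.4765 -0.3275] [15 14 13]
[218. 210.] 425 ztop 0.066 ctr 0.4495 0.0683 d 0.046 mean [0.4492 0.0682] [26 25 24]
[280. 208.] 221 ztop 0.070 ctr 0.4559 -0.0584 d 0.032 mean [ 0.4557 -0.058 ] [28 26 25]
[162. 213.] 228 ztop 0.059 ctr 0.4455 0.1897 d 0.038 mean [0.4464 0.1896] [61 28 11]
[342. 215.] 160 ztop 0.062 ctr 0.4439 -0.1883 d 0.023 mean [ 0.4436 -0.1884] [64 31 13]
[184. 257.] 472 ztop 0.066 ctr 0.3540 0.1372 d 0.046 mean [0.354  0.1368] [147 145  29]
[221. 260.] 445 ztop 0.066 ctr 0.3504 0.0600 d 0.046 mean [0.3503 0.06  ] [ 91  45 109]
[273. 264.] 446 ztop 0.06
[... 1638 characters left out ...]
] [39 34 32]
L 770 ((410.86822509765625, 199.1590576171875), (28.149158477783203, 32.90455627441406), 86.08407592773438) [ 0.4745 -0.3228  0.06  ]
M 386 ((218.1558837890625, 210.6598358154297), (20.721256256103516, 21.978179931640625), 126.48937225341797) [0.4479 0.0677 0.064 ]
S 188 ((279.9447021484375, 208.03492736816406), (14.051876068115234, 15.172480583190918), 38.60889434814453) [ 0.4537 -0.0568  0.068 ]
disc 603 ((437.13165283203125, 127.94220733642578), (25.636751174926758, 28.12872886657715), 77.69792175292969) [ 0.6399 -0.4102  0.015 ]
[ 0 17 17 17 11  7  9  9 10  9  7 11  9 12  9 16 20 16 16 17  9  8 10  9 10  8  8  8 18 15 15 16 15 18 17 17 17 18 17 19 17 18 18 18 15 17 16 15  0]
```

View pics/tray.png

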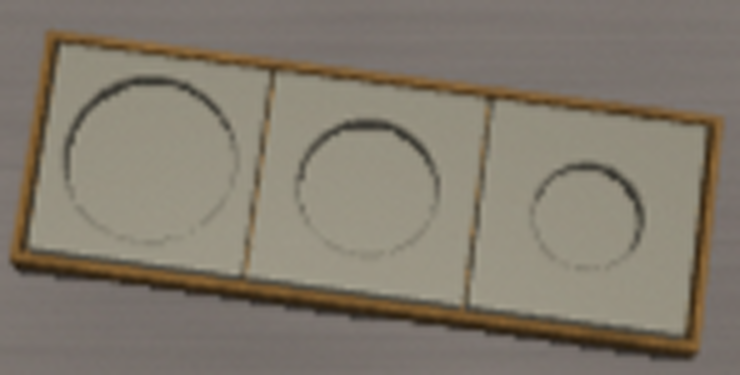

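Run:
```python
from h import *
for nm,u,v in(("L",227.9,131.6),("M",271.1,137.2),("S",315.1,142.9)): print(nm,np.round(ray("top",u,v,.017),4))
for n,seed in(("top",(271,137)),("scene",(302,242))):
    z=np.load(n+"0.npz");p=z["p"].astype(int)
    hsv=cv2.cvtColor(z["p"],cv2.COLOR_RGB2HSV); print(n,p[seed[1],seed[0]],hsv[seed[1],seed[0]],p[seed[1]-40 if n=="top" else 330,seed[0]])
    ref=p[seed[1],seed[0]]; m=(np.abs(p-ref).max(-1)<28)&(p[...,0]-p[...,2]>8)&(p[...,0]-p[...,2]<45)
    m=cv2.morphologyEx(m.astype(np.uint8),cv2.MORPH_CLOSE,np.ones((7,7)))
    k,L=cv2.connectedComponents(m);a=(L==L[seed[1],seed[0]]).astype(np.uint8)
    c=cv2.findContours(a,0,1)[0][0][:,0]
    w=np.array([ray(n,u,v,.017)[:2] for u,v in c])
    r=cv2.minAreaRect((w*1000).astype(np.float32));print(a.sum(),r)
    c0=np.array(r[0])/1000; b=cv2.boxPoints(r)/1000; e=[b[1]-b[0],b[2]-b[1]]; e=max(e,key=np.linalg.norm);e=e/np.linalg.norm(e);e*=np.sign(e[1])
    print("L",c0+.098*e,"M",c0,"S",c0-.098*e,"dir",e)
```

```text
L [0.629  0.0541 0.017 ]
M [ 0.6165 -0.0421  0.017 ]
S [ 0.6039 -0.1392  0.017 ]
top [153 148 132] [ 23  35 153] [121 114 109]
5408 ((617.2623901367188, -41.932769775390625), (290.87445068359375, 94.77462768554688), 82.48617553710938)
L [0.63007741 0.05522574] M [ 0.61726239 -0.04193277] S [ 0.60444737 -0.13909128] dir [0.13076551 0.99141335]
scene [185 174 156] [ 19  40 185] [172 160 154]
107790 ((348.1331787109375, 153.2586669921875), (1195.3956298828125, 1283.6292724609375), 0.28297755122184753)
L [0.34764917 0.25125747] M [0.34813318 0.15325867] S [0.34861719 0.05525986] dir [-0.00493886  0.99998784]
```

Call:
servo_tool --xyz '[[-0.2,0.12,0],[-0.4,0.24,0],[-0.6,0.36,0],[-0.8,0.48,0],[-0.9,0.56,0],[-1,0.63,0],[-1,0.63,0],[-1,0.63,0],[-1,0.63,0],[-1,0.63,0]]' --rot '[[0,0,-0.04],[0,0,-0.08],[0,0,-0.12],[0,0,-0.16],[0,0,-0.2],[0,0,-0.24],[0,0,-0.28],[0,0,-0.32],[0,0,-0.36],[0,0,-0.377]]' --grip '[1,1,1,1,1,1,1,1,1,1]'

```text
t: 1.1
eef_pos: [0.2353, -0.5837, 0.2308]
tcp_rot: [-2.077, 2.357, 0.001]
ft_force: [0.9, -0.0, -0.2]
gripper_width: 0.0858
```

```bash
cat > d.py <<'E'
import sys,numpy as np
from scipy.spatial.transform import Rotation as R
from workcell import sensors
s=sensors.state();Rm=R.from_rotvec(s["tcp_rot"]).as_matrix()
print("t",round(s["t"],2),"pos",s["eef_pos"].round(4),"q",s["qpos"].round(2),"w",round(s["gripper_width"],4),"F",s["ft_force"].round(1))
print("yawY",np.degrees(np.arctan2(Rm[1,1],Rm[0,1])).round(2),"z",Rm[:,2].round(4))
t=np.array(list(map(float,sys.argv[1:4])))
print("shares of 80mm",(Rm.T@(t-s["eef_pos"])/.08).round(3))
E
python3 d.py .4775 -.328 .15
```

```text
t 1.1 pos [ 0.2353 -0.5837  0.2308] q [-0.88  0.29 -0.09 -0.   -1.19  0.75] w 0.0858 F [ 0.9 -0.  -0.2]
yawY 172.79 z [-4.e-04  8.e-04 -1.e+00]
shares of 80mm [-3.55  -2.602  1.012]
```

Call:
servo_tool --xyz '[[-0.3,-0.22,0],[-0.6,-0.44,0],[-0.89,-0.65,0]]' --rot '[[0,0,0],[0,0,0],[0,0,0]]' --grip '[1,1,1]'

```text
t: 1.4
eef_pos: [0.2965, -0.5193, 0.2307]
tcp_rot: [-2.071, 2.362, 0.002]
ft_force: [-0.1, -0.4, 0.1]
gripper_width: 0.0854
```

Call:
servo_tool --xyz '[[-0.3,-0.22,0],[-0.6,-0.44,0],[-0.89,-0.65,0]]' --rot '[[0,0,0],[0,0,0],[0,0,0]]' --grip '[1,1,1]'

```text
t: 1.7
eef_pos: [0.3577, -0.4552, 0.231]
tcp_rot: [-2.072, 2.362, 0.001]
ft_force: [0.5, -0.3, -0.1]
gripper_width: 0.0852
```

Call:
servo_tool --xyz '[[-0.3,-0.22,0],[-0.6,-0.44,0],[-0.89,-0.65,0]]' --rot '[[0,0,0],[0,0,0],[0,0,0]]' --grip '[1,1,1]'

```text
t: 2.0
eef_pos: [0.4185, -0.3914, 0.231]
tcp_rot: [2.072, -2.362, -0.001]
ft_force: [0.3, -0.3, -0.1]
gripper_width: 0.0857
```

Call:
servo_tool --xyz '[[-0.3,-0.22,0.3],[-0.6,-0.44,0.6],[-0.88,-0.65,1],[-0.88,-0.65,1],[-0.88,-0.65,1]]' --rot '[[0,0,0],[0,0,0],[0,0,0],[0,0,0],[0,0,0]]' --grip '[1,1,1,1,1]'

```text
t: 2.5
eef_pos: [0.4785, -0.329, 0.1504]
tcp_rot: [2.073, -2.359, -0.003]
ft_force: [-0.2, 0.0, 0.6]
gripper_width: 0.0851
```

```bash
python3 d.py .4775 -.328 .085
python3 - <<'E'
from h import *
for n in("scene",):
    p,d=imaging.read_camera(n); cv2.imwrite(f"pics/{n}1.png",p[...,::-1])
E
```

```text
t 2.5 pos [ 0.4785 -0.329   0.1504] q [-0.27  0.27 -0.31  0.   -0.99  0.14] w 0.0851 F [-0.2  0.   0.6]
yawY 172.6 z [-2.3e-03  5.0e-04 -1.0e+00]
shares of 80mm [-0.01   0.011  0.818]
```

View pics/scene1.png

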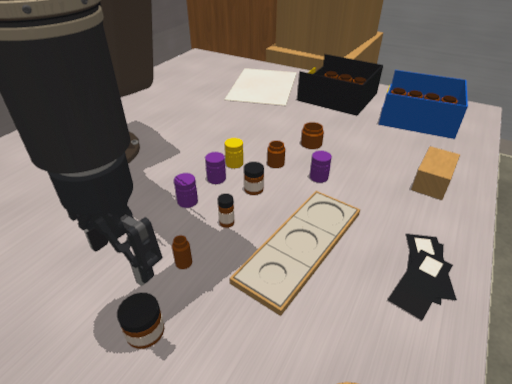

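The gripper is over the large jar (140,320) with the jaws open. Descending next.

Call:
servo_tool --xyz '[[-0.01,0.01,0.3],[-0.01,0.01,0.6],[-0.01,0.01,0.9],[-0.01,0.01,0.9]]' --rot '[[0,0,0],[0,0,0],[0,0,0],[0,0,0]]' --grip '[1,1,1,1]'

```text
t: 2.95
eef_pos: [0.476, -0.3288, 0.0776]
tcp_rot: [2.069, -2.362, -0.005]
ft_force: [-1.2, -0.3, -0.4]
gripper_width: 0.0851
```

Call:
servo_tool --xyz '[[0,0,0.2],[0,0,0.4],[0,0,0.6],[0,0,0.76],[0,0,0.76]]' --rot '[[0,0,0],[0,0,0],[0,0,0],[0,0,0],[0,0,0]]' --grip '[1,1,1,1,1]'

```text
t: 3.45
eef_pos: [0.4774, -0.3289, 0.0182]
tcp_rot: [2.071, -2.362, -0.001]
ft_force: [-0.6, -0.4, -0.2]
gripper_width: 0.0853
```

Call:
servo_tool --xyz '[[0,0,0],[0,0,0],[0,0,0],[0,0,0],[0,0,0],[0,0,0],[0,0,0],[0,0,0],[0,0,0],[0,0,0]]' --rot '[[0,0,0],[0,0,0],[0,0,0],[0,0,0],[0,0,0],[0,0,0],[0,0,0],[0,0,0],[0,0,0],[0,0,0]]' --grip '[0.85,0.75,0.65,0.6,0.5,0.4,0.4,0.4,0.4,0.4]' --squeeze 40

```text
t: 4.45
eef_pos: [0.4786, -0.329, 0.0198]
tcp_rot: [-2.072, 2.361, -0.003]
ft_force: [-1.0, 0.6, 5.9]
gripper_width: 0.0594
```

```bash
python3 d.py .4775 -.328 .11
```

```text
t 4.45 pos [ 0.4786 -0.329   0.0198] q [-0.27  0.42 -0.44  0.   -0.7   0.13] w 0.0594 F [-1.   0.6  5.9]
yawY 172.54 z [ 1.6e-03 -8.0e-04 -1.0e+00]
shares of 80mm [-0.01   0.013 -1.127]
```

Call:
servo_tool --xyz '[[0,0,-0.1],[0,0,-0.3],[0,0,-0.5],[0,0,-0.7],[0,0,-0.9],[0,0,-1],[0,0,-1]]' --rot '[[0,0,0],[0,0,0],[0,0,0],[0,0,0],[0,0,0],[0,0,0],[0,0,0]]' --grip '[0.4,0.4,0.4,0.4,0.4,0.4,0.4]'

```text
t: 5.15
eef_pos: [0.4786, -0.3288, 0.0999]
tcp_rot: [-2.071, 2.361, -0.003]
ft_force: [-0.2, -0.3, -1.3]
gripper_width: 0.059
```

```bash
python3 d.py .6305 .0545 .11;  python3 - <<'E'
from h import *
for n in("scene",):
    p,d=imaging.read_camera(n); cv2.imwrite(f"pics/{n}2.png",p[...,::-1])
E
```

```text
t 5.15 pos [ 0.4786 -0.3288  0.0999] q [-0.27  0.32 -0.37  0.   -0.88  0.13] w 0.059 F [-0.2 -0.3 -1.3]
yawY 172.52 z [ 2.4e-03 -7.0e-04 -1.0e+00]
shares of 80mm [-4.997 -1.259 -0.125]
```

View pics/scene2.png

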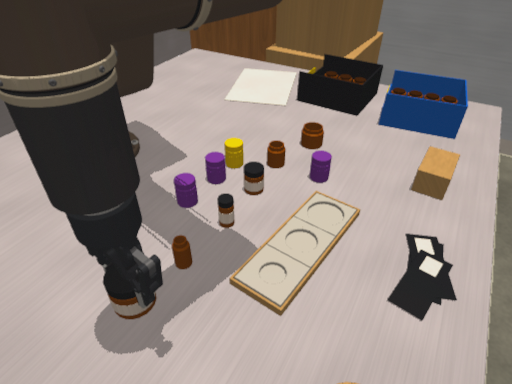

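The large jar (130,290) is lifted and upright in the grip. Carrying it to the large pocket.

Call:
servo_tool --xyz '[[-0.15,-0.1,-0.05],[-0.4,-0.2,-0.1],[-0.7,-0.3,-0.12],[-1,-0.4,-0.12]]' --rot '[[0,0,0],[0,0,0],[0,0,0],[0,0,0]]' --grip '[0.4,0.4,0.4,0.4]'

```text
t: 5.6
eef_pos: [0.5205, -0.2523, 0.1076]
tcp_rot: [2.071, -2.362, -0.001]
ft_force: [0.1, -0.3, -1.5]
gripper_width: 0.0596
```

Call:
servo_tool --xyz '[[-0.33,-0.1,0],[-0.67,-0.2,0],[-1,-0.3,0]]' --rot '[[0,0,0],[0,0,0],[0,0,0]]' --grip '[0.4,0.4,0.4]'

```text
t: 5.9
eef_pos: [0.5545, -0.1756, 0.1073]
tcp_rot: [2.071, -2.361, -0.002]
ft_force: [1.1, 0.4, -1.7]
gripper_width: 0.0598
```

Call:
servo_tool --xyz '[[-0.33,-0.1,0],[-0.67,-0.2,0],[-1,-0.3,0]]' --rot '[[0,0,0],[0,0,0],[0,0,0]]' --grip '[0.4,0.4,0.4]'

```text
t: 6.2
eef_pos: [0.5887, -0.0993, 0.1072]
tcp_rot: [2.071, -2.361, -0.001]
ft_force: [0.7, -0.0, -2.0]
gripper_width: 0.0594
```

Call:
servo_tool --xyz '[[-0.33,-0.1,0],[-0.67,-0.16,0],[-1,-0.2,0]]' --rot '[[0,0,0],[0,0,0],[0,0,0]]' --grip '[0.4,0.4,0.4]'

```text
t: 6.5
eef_pos: [0.6149, -0.0221, 0.1071]
tcp_rot: [2.071, -2.36, -0.001]
ft_force: [0.5, 0.3, -1.6]
gripper_width: 0.0591
```

Call:
servo_tool --xyz '[[-0.33,-0.02,0],[-0.6,-0.04,0],[-0.85,-0.06,0],[-1,-0.06,0],[-1,-0.06,0],[-1,-0.06,0]]' --rot '[[0,0,0],[0,0,0],[0,0,0],[0,0,0],[0,0,0],[0,0,0]]' --grip '[0.4,0.4,0.4,0.4,0.4,0.4]'

```text
t: 7.1
eef_pos: [0.6297, 0.0549, 0.1078]
tcp_rot: [2.072, -2.361, -0.0]
ft_force: [-0.4, -0.4, -1.7]
gripper_width: 0.059
```

```bash
python3 d.py .6305 .0545 .030;  python3 - <<'E'
from h import *
for n in("scene","top"):
    p,d=imaging.read_camera(n); cv2.imwrite(f"pics/{n}3.png",p[...,::-1])
E
```

```text
t 7.1 pos [0.6297 0.0549 0.1078] q [ 0.4   0.39 -0.24 -0.   -0.94 -0.53] w 0.059 F [-0.4 -0.4 -1.7]
yawY 172.53 z [-8.e-04 -2.e-04 -1.e+00]
shares of 80mm [ 0.003 -0.012  0.972]
```

View pics/scene3.png

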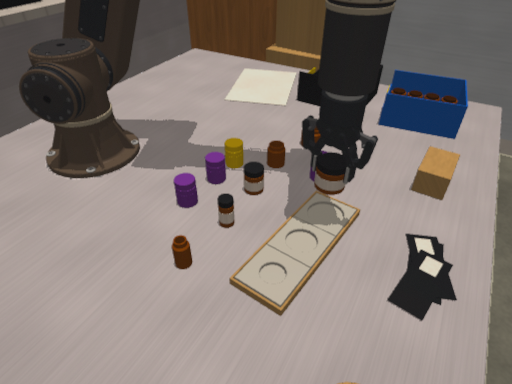

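The large jar hangs above the large pocket (325,212), upright. Lowering it.

Call:
servo_tool --xyz '[[0,-0.01,0.2],[0,-0.01,0.4],[0,-0.01,0.6],[0,-0.01,0.75],[0,-0.01,0.85],[0,-0.01,0.9],[0,-0.01,0.94],[0,-0.01,0.96],[0,-0.01,0.96]]' --rot '[[0,0,0],[0,0,0],[0,0,0],[0,0,0],[0,0,0],[0,0,0],[0,0,0],[0,0,0],[0,0,0]]' --grip '[0.4,0.4,0.4,0.4,0.4,0.4,0.4,0.4,0.4]'

```text
t: 8.1
eef_pos: [0.6309, 0.0548, 0.0315]
tcp_rot: [-2.072, 2.361, -0.0]
ft_force: [-1.0, -0.2, -1.6]
gripper_width: 0.0595
```

Call:
servo_tool --xyz '[[0,0,0.02],[0,0,0.03],[0,0,0.03]]' --rot '[[0,0,0],[0,0,0],[0,0,0]]' --grip '[0.4,0.4,0.4]'

```text
t: 8.4
eef_pos: [0.6308, 0.0548, 0.029]
tcp_rot: [-2.072, 2.362, -0.0]
ft_force: [0.1, 0.2, -2.0]
gripper_width: 0.0595
```

Call:
servo_tool --xyz '[[0,0,0.01],[0,0,0.02],[0,0,0.02]]' --rot '[[0,0,0],[0,0,0],[0,0,0]]' --grip '[0.4,0.4,0.4]'

```text
t: 8.7
eef_pos: [0.6309, 0.0548, 0.0289]
tcp_rot: [-2.072, 2.361, -0.001]
ft_force: [-4.8, -0.0, 10.3]
gripper_width: 0.0594
```

Force rose to +10 N, so the jar is on the floor. Releasing, then a lift.

Call:
servo_tool --xyz '[[0,0,0],[0,0,0],[0,0,0],[0,0,0],[0,0,0],[0,0,0]]' --rot '[[0,0,0],[0,0,0],[0,0,0],[0,0,0],[0,0,0],[0,0,0]]' --grip '[0.72,0.78,0.85,0.92,1,1]'

```text
t: 9.3
eef_pos: [0.6308, 0.0547, 0.0272]
tcp_rot: [2.072, -2.362, -0.0]
ft_force: [0.6, -0.1, 0.2]
gripper_width: 0.0854
```

Call:
servo_tool --xyz '[[0,0,-0.2],[0,0,-0.5],[0,0,-0.8],[0,0,-1]]' --rot '[[0,0,0],[0,0,0],[0,0,0],[0,0,0]]' --grip '[1,1,1,1]'

```text
t: 9.7
eef_pos: [0.6314, 0.0548, 0.1091]
tcp_rot: [-2.071, 2.36, -0.001]
ft_force: [0.2, 0.4, 0.3]
gripper_width: 0.0853
```

```bash
python3 d.py .4505 .068 .110;  python3 - <<'E'
from h import *
for n in("scene","top"):
    p,d=imaging.read_camera(n); cv2.imwrite(f"pics/{n}4.png",p[...,::-1])
E
```

```text
t 9.7 pos [0.6314 0.0548 0.1091] q [ 0.39  0.39 -0.24  0.   -0.94 -0.52] w 0.0853 F [0.2 0.4 0.3]
yawY 172.53 z [ 1.6e-03  3.0e-04 -1.0e+00]
shares of 80mm [ 0.131  2.263 -0.015]
```

View pics/scene4.png

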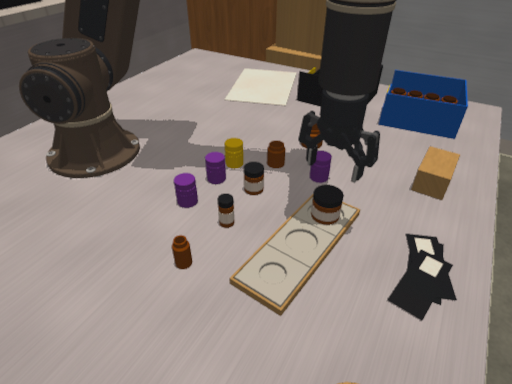

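The large jar stands in its pocket at (327,207). Moving to the medium jar.

Call:
servo_tool --xyz '[[0.02,0.3,0],[0.03,0.55,0],[0.04,0.8,0]]' --rot '[[0,0,0],[0,0,0],[0,0,0]]' --grip '[1,1,1]'

```text
t: 10.1
eef_pos: [0.5656, 0.0597, 0.1064]
tcp_rot: [2.071, -2.361, -0.001]
ft_force: [0.4, 0.7, -0.4]
gripper_width: 0.0856
```

Call:
servo_tool --xyz '[[0.02,0.3,0],[0.03,0.55,0],[0.05,0.8,0]]' --rot '[[0,0,0],[0,0,0],[0,0,0]]' --grip '[1,1,1]'

```text
t: 10.4
eef_pos: [0.5017, 0.0641, 0.1066]
tcp_rot: [2.071, -2.361, -0.001]
ft_force: [0.8, 0.7, -0.1]
gripper_width: 0.0854
```

Call:
servo_tool --xyz '[[0.02,0.3,0],[0.03,0.55,0],[0.04,0.66,0],[0.04,0.66,0],[0.04,0.66,0]]' --rot '[[0,0,0],[0,0,0],[0,0,0],[0,0,0],[0,0,0]]' --grip '[1,0.9,0.9,0.9,0.9]'

```text
t: 10.9
eef_pos: [0.4509, 0.0682, 0.1074]
tcp_rot: [-2.072, 2.361, -0.0]
ft_force: [0.2, -0.2, 0.3]
gripper_width: 0.0767
```

```bash
python3 d.py .4505 .068 .023
```

```text
t 10.9 pos [0.4509 0.0682 0.1074] q [ 0.58  0.12 -0.63  0.   -0.82 -0.71] w 0.0767 F [ 0.2 -0.2  0.3]
yawY 172.55 z [ 6.e-04  1.e-04 -1.e+00]
shares of 80mm [0.004 0.005 1.055]
```

Call:
servo_tool --xyz '[[0,0,0.2],[0,0,0.4],[0,0,0.6],[0,0,0.8],[0,0,0.95],[0,0,1],[0,0,1]]' --rot '[[0,0,0],[0,0,0],[0,0,0],[0,0,0],[0,0,0],[0,0,0],[0,0,0]]' --grip '[0.9,0.9,0.9,0.9,0.9,0.9,0.9]'

```text
t: 11.6
eef_pos: [0.4505, 0.0678, 0.0267]
tcp_rot: [2.07, -2.361, -0.0]
ft_force: [0.2, 0.3, 0.8]
gripper_width: 0.0765
```

Call:
servo_tool --xyz '[[0,0,0.05],[0,0,0.05],[0,0,0.05],[0,0,0.05],[0,0,0.05],[0,0,0.05],[0,0,0.05],[0,0,0.05],[0,0,0.05],[0,0,0.05]]' --rot '[[0,0,0],[0,0,0],[0,0,0],[0,0,0],[0,0,0],[0,0,0],[0,0,0],[0,0,0],[0,0,0],[0,0,0]]' --grip '[0.8,0.7,0.6,0.55,0.5,0.4,0.3,0.3,0.3,0.3]'

```text
t: 12.6
eef_pos: [0.4505, 0.0682, 0.0238]
tcp_rot: [-2.072, 2.361, -0.0]
ft_force: [-0.4, -0.8, 6.2]
gripper_width: 0.0452
```

Call:
servo_tool --xyz '[[0,0,-0.1],[0,0,-0.3],[0,0,-0.5],[0,0,-0.7],[0,0,-0.9],[0,0,-1],[0,0,-1]]' --rot '[[0,0,0],[0,0,0],[0,0,0],[0,0,0],[0,0,0],[0,0,0],[0,0,0]]' --grip '[0.3,0.3,0.3,0.3,0.3,0.3,0.3]'

```text
t: 13.3
eef_pos: [0.4507, 0.0683, 0.1044]
tcp_rot: [-2.07, 2.36, -0.001]
ft_force: [1.3, -0.2, -1.4]
gripper_width: 0.0449
```

```bash
python3 d.py .618 -.042 .110;  python3 - <<'E'
from h import *
for n in("scene",):
    p,d=imaging.read_camera(n); cv2.imwrite(f"pics/{n}5.png",p[...,::-1])
E
```

```text
t 13.3 pos [0.4507 0.0683 0.1044] q [ 0.58  0.13 -0.63  0.   -0.81 -0.72] w 0.0449 F [ 1.3 -0.2 -1.4]
yawY 172.52 z [ 0.002   0.0013 -1.    ]
shares of 80mm [ 1.095 -2.254 -0.068]
```

View pics/scene5.png

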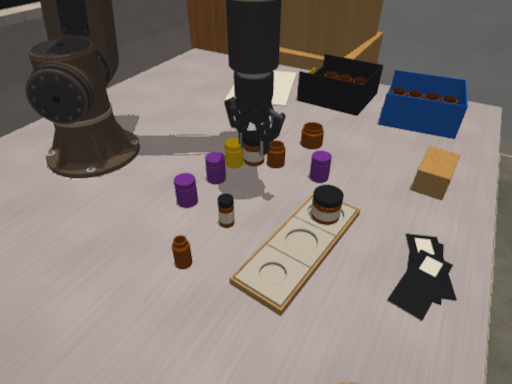

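The medium jar (254,150) is held upright. Carrying it to the middle pocket.

Call:
servo_tool --xyz '[[0.1,-0.15,-0.05],[0.2,-0.4,-0.07],[0.35,-0.7,-0.07],[0.5,-0.9,-0.07]]' --rot '[[0,0,0],[0,0,0],[0,0,0],[0,0,0]]' --grip '[0.3,0.3,0.3,0.3]'

```text
t: 13.75
eef_pos: [0.5171, 0.0184, 0.1078]
tcp_rot: [2.071, -2.36, -0.001]
ft_force: [0.5, 0.6, -1.0]
gripper_width: 0.0453
```

Call:
servo_tool --xyz '[[0.15,-0.25,0],[0.3,-0.5,0],[0.45,-0.8,0]]' --rot '[[0,0,0],[0,0,0],[0,0,0]]' --grip '[0.3,0.3,0.3]'

```text
t: 14.05
eef_pos: [0.5748, -0.0259, 0.1075]
tcp_rot: [2.07, -2.36, -0.002]
ft_force: [-0.7, 0.6, -0.9]
gripper_width: 0.0451
```

Call:
servo_tool --xyz '[[0.05,-0.25,0],[0.1,-0.45,0],[0.15,-0.56,0],[0.15,-0.56,0],[0.15,-0.56,0]]' --rot '[[0,0,0],[0,0,0],[0,0,0],[0,0,0],[0,0,0]]' --grip '[0.3,0.3,0.3,0.3,0.3]'

```text
t: 14.55
eef_pos: [0.617, -0.0428, 0.1081]
tcp_rot: [2.07, -2.361, -0.002]
ft_force: [-0.6, -0.2, -0.8]
gripper_width: 0.0447
```

```bash
python3 d.py .618 -.042 .034
```

```text
t 14.55 pos [ 0.617  -0.0428  0.1081] q [ 0.25  0.37 -0.27 -0.   -0.93 -0.38] w 0.0447 F [-0.6 -0.2 -0.8]
yawY 172.49 z [-1.7e-03 -1.0e-04 -1.0e+00]
shares of 80mm [-0.012 -0.013  0.926]
```

Call:
servo_tool --xyz '[[-0.01,-0.01,0.2],[-0.01,-0.01,0.4],[-0.01,-0.01,0.6],[-0.01,-0.01,0.75],[-0.01,-0.01,0.85],[-0.01,-0.01,0.9],[-0.01,-0.01,0.93],[-0.01,-0.01,0.93]]' --rot '[[0,0,0],[0,0,0],[0,0,0],[0,0,0],[0,0,0],[0,0,0],[0,0,0],[0,0,0]]' --grip '[0.3,0.3,0.3,0.3,0.3,0.3,0.3,0.3]'

```text
t: 15.35
eef_pos: [0.619, -0.0421, 0.0347]
tcp_rot: [-2.072, 2.361, -0.0]
ft_force: [0.4, 0.0, -0.1]
gripper_width: 0.0451
```

Call:
servo_tool --xyz '[[0,0,0.01],[0,0,0.02],[0,0,0.02]]' --rot '[[0,0,0],[0,0,0],[0,0,0]]' --grip '[0.3,0.3,0.3]'

```text
t: 15.65
eef_pos: [0.6189, -0.0422, 0.0331]
tcp_rot: [-2.071, 2.362, -0.0]
ft_force: [0.8, 0.1, -0.8]
gripper_width: 0.045
```

Call:
servo_tool --xyz '[[0,0,0.01],[0,0,0.01],[0,0,0.01]]' --rot '[[0,0,0],[0,0,0],[0,0,0]]' --grip '[0.3,0.3,0.3]'

```text
t: 15.95
eef_pos: [0.6191, -0.0421, 0.0329]
tcp_rot: [-2.072, 2.361, -0.001]
ft_force: [-2.1, 0.7, 6.1]
gripper_width: 0.0452
```

Contact. Release and rise.

Call:
servo_tool --xyz '[[0,0,0],[0,0,0],[0,0,0],[0,0,0],[0,0,0],[0,0,0]]' --rot '[[0,0,0],[0,0,0],[0,0,0],[0,0,0],[0,0,0],[0,0,0]]' --grip '[0.56,0.62,0.7,0.8,0.85,0.85]'

```text
t: 16.55
eef_pos: [0.6188, -0.0422, 0.032]
tcp_rot: [2.072, -2.362, -0.0]
ft_force: [0.2, -0.3, -1.0]
gripper_width: 0.0729
```

Call:
servo_tool --xyz '[[0,0,-0.2],[0,0,-0.5],[0,0,-0.8],[0,0,-1]]' --rot '[[0,0,0],[0,0,0],[0,0,0],[0,0,0]]' --grip '[0.85,0.85,0.85,0.85]'

```text
t: 16.95
eef_pos: [0.6195, -0.0421, 0.1139]
tcp_rot: [-2.071, 2.36, -0.002]
ft_force: [0.5, 0.6, -0.0]
gripper_width: 0.073
```

```bash
python3 d.py .4565 -.059 .110;  python3 - <<'E'
from h import *
for n in("scene",):
    p,d=imaging.read_camera(n); cv2.imwrite(f"pics/{n}6.png",p[...,::-1])
E
```

```text
t 16.95 pos [ 0.6195 -0.0421  0.1139] q [ 0.25  0.37 -0.26  0.   -0.94 -0.38] w 0.073 F [ 0.5  0.6 -0. ]
yawY 172.53 z [ 1.7e-03  1.0e-04 -1.0e+00]
shares of 80mm [0.474 1.992 0.045]
```

View pics/scene6.png

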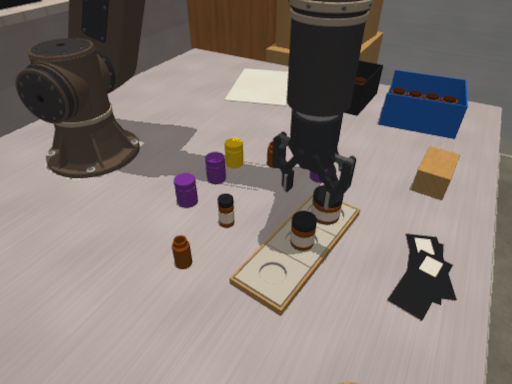

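The medium jar stands in its pocket at (303,232). Now the small jar at (226,210).

Call:
servo_tool --xyz '[[0.08,0.3,0],[0.16,0.65,0],[0.24,1,0]]' --rot '[[0,0,0],[0,0,0],[0,0,0]]' --grip '[0.85,0.8,0.75]'

```text
t: 17.3
eef_pos: [0.536, -0.0509, 0.1118]
tcp_rot: [2.071, -2.362, -0.0]
ft_force: [-0.3, -0.1, 0.4]
gripper_width: 0.0641
```

Call:
servo_tool --xyz '[[0.08,0.35,0],[0.16,0.7,0],[0.23,1,0],[0.23,1,0],[0.23,1,0]]' --rot '[[0,0,0],[0,0,0],[0,0,0],[0,0,0],[0,0,0]]' --grip '[0.75,0.75,0.75,0.75,0.75]'

```text
t: 17.8
eef_pos: [0.4556, -0.0585, 0.1126]
tcp_rot: [-2.072, 2.36, -0.001]
ft_force: [-0.3, 0.4, 0.2]
gripper_width: 0.0645
```

```bash
python3 d.py .4565 -.059 .030
```

```text
t 17.8 pos [ 0.4556 -0.0585  0.1126] q [ 0.3   0.12 -0.61  0.   -0.84 -0.43] w 0.0645 F [-0.3  0.4  0.2]
yawY 172.54 z [ 1.3e-03  2.0e-04 -1.0e+00]
shares of 80mm [ 0.005 -0.011  1.032]
```

Call:
servo_tool --xyz '[[0,-0.01,0.2],[0,-0.01,0.4],[0,-0.01,0.6],[0,-0.01,0.8],[0,-0.01,0.95],[0,-0.01,1],[0,-0.01,1]]' --rot '[[0,0,0],[0,0,0],[0,0,0],[0,0,0],[0,0,0],[0,0,0],[0,0,0]]' --grip '[0.75,0.75,0.75,0.75,0.75,0.75,0.75]'

```text
t: 18.5
eef_pos: [0.4565, -0.0587, 0.0315]
tcp_rot: [2.071, -2.361, -0.001]
ft_force: [-0.5, 0.7, 0.9]
gripper_width: 0.0639
```

Call:
servo_tool --xyz '[[0,0,0.03],[0,0,0.03],[0,0,0.03],[0,0,0.03],[0,0,0.03],[0,0,0.03],[0,0,0.03],[0,0,0.03],[0,0,0.03],[0,0,0.03]]' --rot '[[0,0,0],[0,0,0],[0,0,0],[0,0,0],[0,0,0],[0,0,0],[0,0,0],[0,0,0],[0,0,0],[0,0,0]]' --grip '[0.65,0.55,0.5,0.45,0.4,0.35,0.3,0.2,0.15,0.15]'

```text
t: 19.5
eef_pos: [0.4564, -0.0586, 0.03]
tcp_rot: [-2.072, 2.361, -0.001]
ft_force: [-0.2, -0.7, 5.4]
gripper_width: 0.0307
```

Call:
servo_tool --xyz '[[0,0,-0.1],[0,0,-0.3],[0,0,-0.5],[0,0,-0.7],[0,0,-0.9],[0,0,-1],[0,0,-1]]' --rot '[[0,0,0],[0,0,0],[0,0,0],[0,0,0],[0,0,0],[0,0,0],[0,0,0]]' --grip '[0.15,0.15,0.15,0.15,0.15,0.15,0.15]'

```text
t: 20.2
eef_pos: [0.4567, -0.0585, 0.1108]
tcp_rot: [-2.07, 2.36, -0.002]
ft_force: [0.6, -0.2, -0.8]
gripper_width: 0.0313
```

```bash
python3 d.py .605 -.139 .110;  python3 - <<'E'
from h import *
for n in("scene",):
    p,d=imaging.read_camera(n); cv2.imwrite(f"pics/{n}7.png",p[...,::-1])
E
```

```text
t 20.2 pos [ 0.4567 -0.0585  0.1108] q [ 0.3   0.12 -0.61  0.   -0.83 -0.43] w 0.0313 F [ 0.6 -0.2 -0.8]
yawY 172.52 z [ 2.2e-03  6.0e-04 -1.0e+00]
shares of 80mm [ 0.756 -1.969  0.013]
```

View pics/scene7.png

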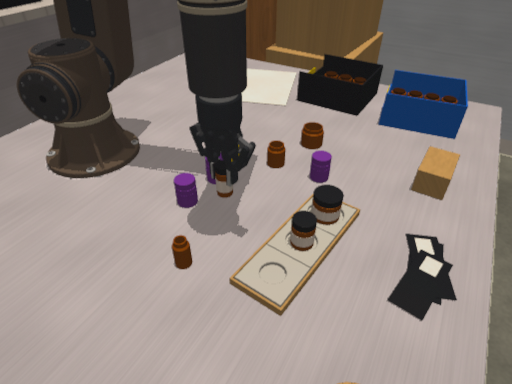

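The small jar (225,180) is held upright. Carrying it to the small pocket (272,273).

Call:
servo_tool --xyz '[[0.1,-0.15,0],[0.25,-0.4,0],[0.4,-0.7,0],[0.5,-1,0]]' --rot '[[0,0,0],[0,0,0],[0,0,0],[0,0,0]]' --grip '[0.15,0.15,0.15,0.15]'

```text
t: 20.65
eef_pos: [0.5309, -0.1101, 0.1086]
tcp_rot: [2.071, -2.361, -0.001]
ft_force: [-0.8, 1.4, 0.8]
gripper_width: 0.0309
```

Call:
servo_tool --xyz '[[0.1,-0.3,0],[0.2,-0.6,0],[0.25,-0.85,0],[0.25,-0.97,0],[0.25,-0.97,0],[0.25,-0.97,0]]' --rot '[[0,0,0],[0,0,0],[0,0,0],[0,0,0],[0,0,0],[0,0,0]]' --grip '[0.15,0.15,0.15,0.15,0.15,0.15]'

```text
t: 21.25
eef_pos: [0.6037, -0.1388, 0.1087]
tcp_rot: [2.07, -2.361, -0.002]
ft_force: [0.2, 0.3, 0.9]
gripper_width: 0.0309
```

```bash
python3 d.py .605 -.139 .0405
```

```text
t 21.25 pos [ 0.6037 -0.1388  0.1087] q [ 0.09  0.37 -0.27 -0.   -0.93 -0.22] w 0.0309 F [0.2 0.3 0.9]
yawY 172.5 z [-1.9e-03  1.0e-04 -1.0e+00]
shares of 80mm [ 0.001 -0.018  0.852]
```

Call:
servo_tool --xyz '[[0,-0.01,0.2],[0,-0.01,0.4],[0,-0.01,0.55],[0,-0.01,0.7],[0,-0.01,0.78],[0,-0.01,0.83],[0,-0.01,0.86],[0,-0.01,0.86]]' --rot '[[0,0,0],[0,0,0],[0,0,0],[0,0,0],[0,0,0],[0,0,0],[0,0,0],[0,0,0]]' --grip '[0.15,0.15,0.15,0.15,0.15,0.15,0.15,0.15]'

```text
t: 22.05
eef_pos: [0.6054, -0.1388, 0.0409]
tcp_rot: [2.072, -2.362, 0.0]
ft_force: [-0.8, 1.0, -0.4]
gripper_width: 0.0309
```

Call:
servo_tool --xyz '[[0,0,0.01],[0,0,0.015],[0,0,0.015]]' --rot '[[0,0,0],[0,0,0],[0,0,0]]' --grip '[0.15,0.15,0.15]'

```text
t: 22.35
eef_pos: [0.6055, -0.1388, 0.04]
tcp_rot: [-2.071, 2.361, -0.0]
ft_force: [-0.9, -0.7, -0.6]
gripper_width: 0.031
```

Call:
servo_tool --xyz '[[0,0,0.01],[0,0,0.015],[0,0,0.015]]' --rot '[[0,0,0],[0,0,0],[0,0,0]]' --grip '[0.15,0.15,0.15]'

```text
t: 22.65
eef_pos: [0.6056, -0.1388, 0.0391]
tcp_rot: [-2.072, 2.361, -0.001]
ft_force: [-1.5, 0.5, 5.4]
gripper_width: 0.0312
```

Contact. Release, rise and back off.

Call:
servo_tool --xyz '[[0,0,0],[0,0,0],[0,0,0],[0,0,0],[0,0,0],[0,0,0]]' --rot '[[0,0,0],[0,0,0],[0,0,0],[0,0,0],[0,0,0],[0,0,0]]' --grip '[0.38,0.45,0.52,0.6,0.7,0.7]'

```text
t: 23.25
eef_pos: [0.6053, -0.1388, 0.0384]
tcp_rot: [2.072, -2.362, -0.0]
ft_force: [-0.3, -0.6, 0.4]
gripper_width: 0.0597
```

Call:
servo_tool --xyz '[[0,0,-0.2],[0,0,-0.5],[0,0,-0.8],[0,0,-1]]' --rot '[[0,0,0],[0,0,0],[0,0,0],[0,0,0]]' --grip '[0.7,0.7,0.7,0.7]'

```text
t: 23.65
eef_pos: [0.6059, -0.1389, 0.1203]
tcp_rot: [-2.071, 2.361, -0.002]
ft_force: [0.8, 0.3, -0.5]
gripper_width: 0.0593
```

Call:
servo_tool --xyz '[[0.2,0,-0.3],[0.5,0,-0.6],[0.8,0,-1],[1,0,-1]]' --rot '[[0,0,0],[0,0,0],[0,0,0],[0,0,0]]' --grip '[0.7,0.7,0.7,0.7]'

```text
t: 24.05
eef_pos: [0.597, -0.2201, 0.2036]
tcp_rot: [-2.069, 2.358, -0.01]
ft_force: [0.5, -0.0, 0.2]
gripper_width: 0.0598
```

Call:
servo_tool --xyz '[[0.3,0,0],[0.6,0,0],[0.9,0,0],[1,0,0],[1,0,0],[1,0,0]]' --rot '[[0,0,0],[0,0,0],[0,0,0],[0,0,0],[0,0,0],[0,0,0]]' --grip '[0.7,0.7,0.7,0.7,0.7,0.7]'

```text
t: 24.65
eef_pos: [0.5845, -0.297, 0.1982]
tcp_rot: [-2.071, 2.362, 0.001]
ft_force: [1.1, 1.1, -0.7]
gripper_width: 0.0598
```

```bash
python3 d.py .605 -.139 .0405
python3 - <<'E'
from h import *
for n in("scene","top"):
    p,d=imaging.read_camera(n); cv2.imwrite(f"pics/{n}8.png",p[...,::-1])
    P=cloud(n,d);Z=P[...,2]
    m=((Z>0.035)&(Z<0.085)&(d>0)).astype(np.uint8)
    k,L,s,c=cv2.connectedComponentsWithStats(m)
    for j in range(1,k):
        if not 100<s[j,4]<1600: continue
        q=P[L==j]; zt=np.percentile(q[:,2],90)
        t=q[q[:,2]>zt-0.006]
        (cx,cy),r=cv2.minEnclosingCircle(t[:,:2].astype(np.float32))
        if .3<cx<.7 and -.5<cy<.4: print(n,np.round(c[j]),"ztop %.3f"%zt,"ctr %.4f %.4f d %.3f"%(cx,cy,2*r))
E
```

```text
t 24.65 pos [ 0.5845 -0.297   0.1982] q [-0.17  0.35 -0.08 -0.   -1.14  0.04] w 0.0598 F [ 1.1  1.1 -0.7]
yawY 172.5 z [-3.e-04  3.e-04 -1.e+00]
shares of 80mm [-1.991  0.003  1.972]
scene [312. 130.] ztop 0.054 ctr 0.4908 0.3256 d 0.055
scene [234. 147.] ztop 0.065 ctr 0.3563 0.1368 d 0.046
scene [276. 148.] ztop 0.058 ctr 0.4473 0.1900 d 0.041
scene [320. 160.] ztop 0.065 ctr 0.5668 0.1867 d 0.049
scene [327. 199.] ztop 0.070 ctr 0.6323 0.0542 d 0.062
scene [303. 226.] ztop 0.074 ctr 0.6198 -0.0422 d 0.048
scene [181. 249.] ztop 0.053 ctr 0.4462 -0.1895 d 0.032
scene [273. 257.] ztop 0.078 ctr 0.6070 -0.1390 d 0.033
top [226. 126.] ztop 0.071 ctr 0.6297 0.0547 d 0.060
top [272. 131.] ztop 0.074 ctr 0.6177 -0.0416 d 0.046
top [163. 156.] ztop 0.066 ctr 0.5652 0.1873 d 0.046
top [ 99. 192.] ztop 0.055 ctr 0.4883 0.3258 d 0.053
top [162. 213.] ztop 0.059 ctr 0.4461 0.1895 d 0.038
top [184. 257.] ztop 0.066 ctr 0.3542 0.1372 d 0.046
top [221. 260.] ztop 0.066 ctr 0.3504 0.0601 d 0.046
top [273. 265.] ztop 0.066 ctr 0.3417 -0.0427 d 0.045
```

View pics/scene8.png

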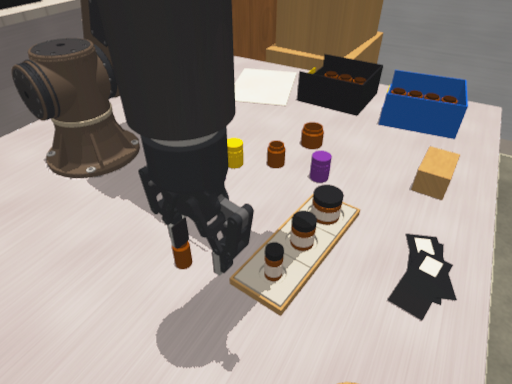

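View pics/top8.png

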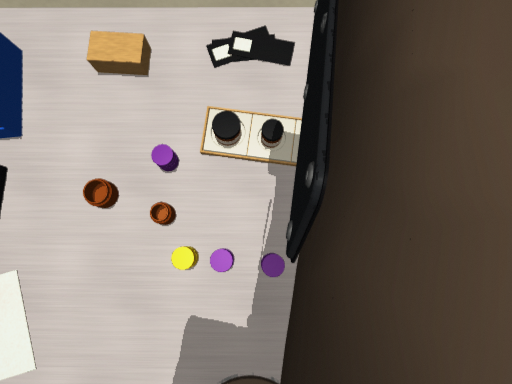

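All three lidded jars stand in the tray, at scene px (327,205), (303,230) and (273,262). Their top heights of 70, 74 and 78 mm match the expected 69, 73 and 77 mm, and the open jars have not moved.

```bash
python3 -c "
from workcell import ticket
print(ticket.close_job())"
```

```text
the job is handed in; nothing more can be done
None
```

I put the three lidded jars into the foam pockets of their own sizes. Each was lowered until the wrist force showed it had touched the pocket floor, then released. I backed the arm off and handed the job in at about 25 s of the 86 s allowed; no verdict was reported.

- **Jar positions:** the last images put the jar axes within about 2 mm of the pocket centres.
- **Jar heights:** the tops read 70, 74 and 78 mm, against 69, 73 and 77 mm for fully seated jars. The cameras read about 1–2 mm high on the same jars before the move.
- **Open jars:** all three measured within about 2 mm of where they began.
- **Blocked view:** in the last top view the arm hid the small lidded jar and the small open jar. For those two only the scene camera confirms the result, and its view of the small open jar was partly covered.
- **Camera disagreement:** the two cameras differ by about 2 mm in x throughout, which is within their calibration.

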